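# Hold the perfusion pump's pressure arm open past its ratchet

## Task

The training pump is about to get new tubing: first lift the red-capped amber dye bottle off the pump's deck, where it blocks the pressure arm, and set it down upright in the empty bay of the white tray, without dropping it or tipping it over. Then take the blue handle of the pump's sprung pressure arm, swing the arm away from the rollers past both clicks of its ratchet and right back to its stop, and finish while still holding it there against its spring, so that it does not settle back onto the pawl. Leave everything else on the table where it stands.

Things in the scene. Friction and masses are not known exactly. Their poses are not given: they have to be found in the camera images.
- pump: Benchtop roller pump, fixed: white case, blue stripe, aluminium deck 100 mm above the table. Origin under it at table level; display and keys face its -x, z up. Case spans x -140 to 145, y -85 to 120 mm. Rotor with three white rollers at (-30, -35), radius 36, top 137 mm above the table; two black tube guides at x -68 and 8, y -73, top 124 mm. Arm pivot at (45, 20).
- ratchet_hub (a point): Top centre of the arm's pivot hub, 140 mm above the table; below it a toothed steel wheel of radius 45 mm (top 120 mm above the table). Axes of the pump. From the wheel the brass pawl slider in its dark guide (top 133 mm above the table) reaches 100 mm along the pump's +x. The pawl clicks into the wheel by itself.
- pressure_arm: Sprung arm: blue bar 160 mm long, 12 wide, 108 to 124 mm above the table, white curved shoe on its roller side, upright blue handle at its free end. Origin on the vertical pivot axis, 100 mm above the table; the bar runs along its own -x. Closed, its axes are the pump's; opening, it turns clockwise seen from above, free end to the pump's +y, where the dye bottle stands in its sweep.
- handle_grip (a point): On the axis of the arm's upright round blue handle, 156 mm above the table: (-150, 0, 56) mm in the frame of pressure_arm. Handle 16 mm thick, from 124 to 178 mm above the table. It moves on an arc of radius 150 mm about the pivot. Pinch it from above or push it from the roller side.
- swing_arm (a joint): Opening of the pressure arm, rad: 0 closed on the rollers, 0.62 fully back on its stop. Sprung towards 0: about 3.3 N at the handle when closed, 7.5 N fully back, about 1 N more just before each click. The ratchet clicks at about 0.24 and 0.42; let go after the second click, the arm drops back to about 0.42 onto the pawl.
- dye_bottle: Obstacle: amber glass bottle with paper label and red cap, 36 mm in diameter, 82 mm high, straight-sided up to 55 mm, about 90 g; stands upright on the pump's deck (100 mm above the table) behind the arm. Origin at the centre of its underside, z up.
- tray: White plastic tray, fixed, 120 mm (its x) by 190 mm (its y), 14 mm high, floor 4 mm thick, walls 4 mm; a divider at its middle makes two bays side by side along y. Origin under its centre, z up. The bay on its -y side holds two small bottles, the one on its +y side is empty.
- tray_bay (a point): Centre of the inner floor of the tray's empty bay, 4 mm above the table; the bay is 112 mm (tray x) by 89 mm (tray y) inside, walls 10 mm high above this floor. Axes of the tray.
- bottle_a: Bystander: small clear bottle with white cap in the tray's other bay, 30 mm in diameter, 62 mm high. Origin under its centre.
- bottle_b: Bystander: small clear bottle with green cap in the tray's other bay, 30 mm in diameter, 62 mm high. Origin under its centre.
- spray_bottle: Bystander: clear spray bottle with black trigger head, 68 mm in diameter, 170 mm high, stands behind the middle of the work area. Origin under its centre.
- needle_case: Bystander: flat red and clear needle case, 62 by 62 mm, 22 mm high, in the middle. Origin under its centre.
- marker: Bystander: black marker pen, 130 mm long, 15 mm thick, lying in the middle near the robot. Origin under its middle, along its x.
- gauze_box: Bystander: white carton with a green band, 115 by 75 mm, 45 mm high, at the left. Origin under its centre.
Things that resemble listed ones, but are neither listed nor needed, are in the scene too. What is shaped like the dye_bottle but pink or purple is not meant.

How it is judged:
By the outcome, as a careful person would: the job done as asked, in the order asked, and still so for the second after the job is handed in, while the arm keeps its last pose, push and grip.
It also fails if it takes over 56 s, if anything falls off the work surface, if the arm or the gripper's body presses on something with over 40 N, if the wrist force passes 120 N, or if a joint passes its speed limit or range.

## Robot

A 6-joint arm with a two-finger parallel gripper is mounted at the origin on the work surface. World frame = base frame: x ahead of the robot, y to its left, z up, the work surface at z = 0. Lengths are in m, angles in rad, forces in N, time in s.
With the tool pointing down it reaches from about 0.4 to 0.925 m from the base axis. Payload 12.5 kg.
Tool frame: the origin (TCP) lies at the very end of the fingers, on their centre line; the grasp point (between the pads) lies 19 mm behind it; z points along the fingers, y is the direction in which the jaws open and shut (so a half turn about z gives the same grasp; the last joint's range is limited). The gripper opens to 95 mm and grips with 3 to 60 N. Pads are 20 mm wide; open, the fingers measure 119 mm over their backs; the gripper's body (75 mm by 180 mm) begins 59 mm behind the grasp point.
Start: joints at [1.158, 0.491, 1.559, -0, 1.092, -0.106], TCP at [0.189, 0.596, 0.215] pointing down, gripper open.
Joint ranges: [-3.1, 3.1], [-0.84, 2.19], [0.05, 2.79], [-1.13, 4.28], [0.06, 2.93], [-2.69, 2.69]. Speed limits (rad/s): [2.22, 2.22, 2.79, 3.14, 3.14, 3.14].

## Interface

Orientations are given as a unit quaternion [w, x, y, z].
In Python, from bench import arm gives the robot as it stands. The module is installed in compiled form; this text tells all that it offers.
- The arm moves only by the shell command python3 -m handwheel 'ROWS' [FORCE]. ROWS is JSON, a list of rows, each a list of 7 numbers: the closure, from -1 (fully open) to 1 (shut), so that 0 is half open, then the shift along the tool's x, y, z scaled (see below), then the turn, a rotation vector about the tool's x, y, z scaled (see below). In form: [[fingers, tx, ty, tz, wx, wy, wz], ...]. A call has exactly 5 rows; each row shifts and turns the commanded pose from where the row before left it, along the tool's axes as they then stand; what a row does not reach is not made up. The controller multiplies each number of a shift by 0.02 m and each number of a turn by 6 degrees. A row lasts 1/12 s, in which the tool goes at most 41.7 mm and 7.16 degrees, less where a joint would pass 70% of its speed; a pose out of reach is approached as far as the arm can. A call with a number of a shift or a turn outside -1 to 1 is refused whole. A call with a gripper value outside its range is refused whole. The fingers move at their own pace and stop on an object; FORCE is the grip in N (left out, the last holds). Time passes only in rows, so rows that do not move let the fingers close, or fill a call up. It gives the time, the measured TCP pose, the force and the opening at its end, in the units of the state.
- arm.observe(): the state, without advancing time (a new reading comes with each control period).
- arm.get_image(name): name is "side" or "top"; returns (picture, depth): 420x560x3 uint8, blue, green, red; 420x560 float32, m along the optical axis (not along the pixel's ray), 0 where there is no reading.
- arm.get_calibration(name): a dict with "camera_matrix" (3x3 intrinsics, pixels), "extrinsics" (4x4, takes a point from camera to world coordinates). Camera axes: x right, y down, z forward; pixel columns grow to the right and rows downward; lengths in m; the calibration is good to about 2 mm. A picture is of the moment at which its call begins. get_calibration takes no time and is no camera call.
- arm.close_job(): hands the job in, once; it reports no verdict.
The state is a dict: "t": time; "joint_positions": joint angles; "dq": joint speeds; "tau": joint torques, N m; "eef_pos": TCP position; "orientation": TCP orientation; "wrist_force": force on the tool from outside, world axes, zero at the start; "moment": the same for the moment, N m; "gripper_width": finger opening in m.
Only numpy, scipy, OpenCV 4.12 (cv2) and the standard library are available. Lean on these libraries where they do the work, as an engineer would, in place of code of your own. Each camera call takes 0.05 s, during which the arm holds its last target. There are 200 camera calls.

## Working session

There is one attempt and no reset: what is moved stays moved. The work goes in short steps, Python scripts to look and compute and a shell command to move; the robot and the scene stay as the last step left them, time stands still between calls to the robot, and variables do not carry over. Pictures are saved under pics/ and viewed, about 8 in all and at most 12, crops included, and the job is handed in when it is done.

```bash
mkdir -p pics; cat > h.py <<'E'
import numpy as np, cv2
from bench import arm
def cal(n):
    c=arm.get_calibration(n); return np.array(c["camera_matrix"]),np.array(c["extrinsics"])
def plane(n,u,v,z):
    K,E=cal(n); d=E[:3,:3]@np.linalg.solve(K,[u,v,1.]); o=E[:3,3]; return o+d*(z-o[2])/d[2]
def cloud(n,D):
    K,E=cal(n); v,u=np.indices(D.shape); P=np.stack([(u-K[0,2])/K[0,0]*D,(v-K[1,2])/K[1,1]*D,D],-1)
    return P@E[:3,:3].T+E[:3,3]
def proj(n,p):
    K,E=cal(n); q=K@(E[:3,:3].T@(np.array(p)-E[:3,3])); return q[:2]/q[2]
E
python3 - <<'E'
from h import *
for n in("top","side"):
    I,D=arm.get_image(n); cv2.imwrite(f"pics/{n}0.png",I); np.savez(f"{n}0.npz",I=I,D=D); print(n,cal(n)[1].round(3).tolist(),(D>0).mean())
s=arm.observe(); print(s["t"],s["eef_pos"],s["orientation"],s["gripper_width"])
E
```

```text
top [[-0.017, -0.998, 0.059, 0.433], [-1.0, 0.017, -0.002, 0.098], [0.001, -0.059, -0.998, 1.421], [0.0, 0.0, 0.0, 1.0]] 0.9959141156462585
side [[0.877, -0.314, 0.363, 0.157], [-0.48, -0.541, 0.691, -0.546], [-0.021, -0.78, -0.625, 0.739], [0.0, 0.0, 0.0, 1.0]] 0.9961011904761905
0.1 [0.18866878 0.59565196 0.21413641] [-1.12791315e-04  1.52792490e-01  9.88258189e-01 -4.39755077e-04] 0.09526422075423935
```

View pics/top0.png

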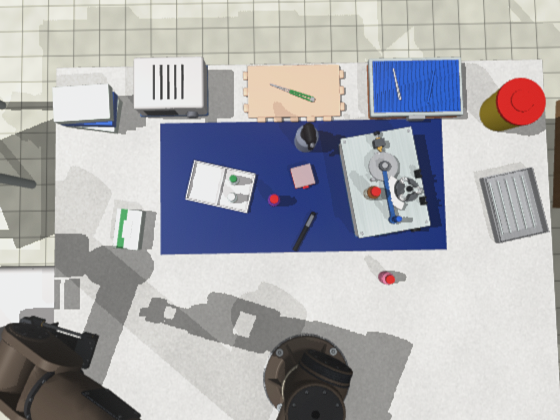

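View pics/side0.png

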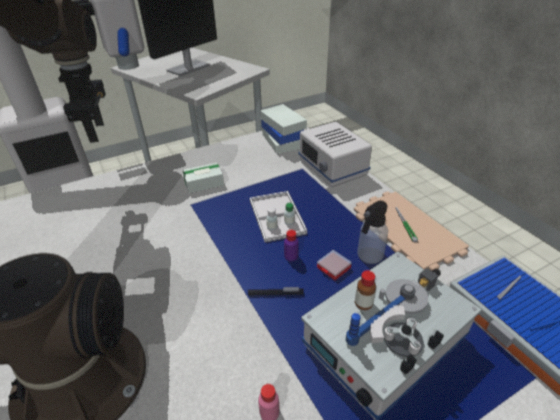

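The top view shows the red-capped bottle at (374,192), the handle at (393,219), the hub at (384,165), and the empty bay at about (208,183). A purple look-alike stands at (274,200) and a pink one at (388,278). In the side view the amber bottle is at (366,290) and the handle at (353,328).

```bash
python3 - <<'E'
from h import *
from scipy import ndimage as N
f={n:np.load(n+"0.npz") for n in("top","side")}
I,D=f["top"]["I"],f["top"]["D"]; P=cloud("top",D); H=cv2.cvtColor(I,cv2.COLOR_BGR2HSV); v,u=np.indices(D.shape)
def box(n,a,b,c,d,m):
    w=np.zeros_like(m); w[b:d,a:c]=1; return w&m
h,s,l=H[...,0],H[...,1],H[...,2]
red=((h<8)|(h>172))&(s>140)&(l>80); blue=(h>95)&(h<125)&(s>130)&(l>90)
def rep(k,m): print(k,m.sum(),"px",u[m].mean().round(1),v[m].mean().round(1),"med",np.median(P[m],0).round(4),"max z",P[m][:,2].max().round(3)); return m
m=rep("cap",box(0,362,182,386,202,red)); 
print(" cap on z=.182",plane("top",u[m].mean(),v[m].mean(),.182).round(4))
ar=box(0,375,158,410,230,(P[...,2]>.104)&blue); rep("blue arm",ar)
hd=rep("handle top",box(0,380,200,410,235,(P[...,2]>.165)))
print(" handle top z=.178",plane("top",u[hd].mean(),v[hd].mean(),.178).round(4))
hub=rep("hub",box(0,370,150,398,180,(P[...,2]>.132)&(P[...,2]<.15)))
deck=box(0,330,110,440,250,(P[...,2]>.094)&(P[...,2]<.106)); rep("deck",deck)
Q=P[box(0,330,110,440,250,(P[...,2]>.09))][:,:2].astype(np.float32)
print("pump rect",cv2.minAreaRect(Q),[r.round(3).tolist() for r in cv2.boxPoints(cv2.minAreaRect(Q))])
# tray
t=box(0,180,155,262,220,(P[...,2]>.009)&(P[...,2]<.03)&(s<60)&(l>150)); rep("tray",t)
Q=P[box(0,180,155,262,220,(s<70)&(l>140)&(P[...,2]<.03))][:,:2].astype(np.float32); r=cv2.minAreaRect(Q); print("tray rect",r,cv2.boxPoints(r).round(3).tolist())
# side
I,D=f["side"]["I"],f["side"]["D"]; P=cloud("side",D); H=cv2.cvtColor(I,cv2.COLOR_BGR2HSV); h,s,l=H[...,0],H[...,1],H[...,2]
red=((h<8)|(h>172))&(s>140)&(l>80)
m=rep("side cap",box(0,355,268,380,290,red)); 
m=rep("side handle",box(0,343,310,363,348,(h>95)&(h<125)&(s>130)))
for p in ([.6,-.1,.18],):print(proj("side",p))
a=cv2.resize(f["top"]["I"][120:250,330:450],None,fx=4.5,fy=4.5,interpolation=2); cv2.imwrite("pics/crop.png",a)
E
```

```text
cap 85 px 375.1 191.3 med [ 0.5328 -0.1805  0.1804] max z 0.186
 cap on z=.182 [ 0.5322 -0.1801  0.182 ]
blue arm 222 px 390.0 201.0 med [ 0.5011 -0.2319  0.1239] max z 1.421
handle top 40 px 396.0 219.1 med [ 0.4582 -0.2376  0.1765] max z 1.421
 handle top z=.178 [ 0.4581 -0.2339  0.178 ]
hub 66 px 384.4 165.7 med [ 0.6055 -0.217   0.1363] max z 0.144
deck 5112 px 382.8 182.9 med [ 0.5645 -0.2139  0.0993] max z 0.106
pump rect ((0.5468271374702454, -0.10892067849636078), (0.28568050265312195, 0.4450911581516266), 8.883788108825684) [[0.3709999918937683, 0.08900000154972076], [0.4399999976158142, -0.35100001096725464], [0.722000002861023, -0.3070000112056732], [0.6539999842643738, 0.13300000131130219]]
tray 332 px 220.6 186.5 med [0.5681 0.2445 0.0132] max z 0.03
tray rect ((0.5709710121154785, 0.24865010380744934), (0.19446901977062225, 0.12395744025707245), 76.42088317871094) [[0.4880000054836273, 0.16899999976158142], [0.6079999804496765, 0.14000000059604645], [0.6539999842643738, 0.32899999618530273], [0.5339999794960022, 0.3580000102519989]]
side cap 173 px 367.4 278.5 med [ 0.5291 -0.1857  0.1827] max z 0.186
side handle 296 px 354.5 329.8 med [ 0.4565 -0.2453  0.1386] max z 0.739
[368.34648673 238.13238711]
```

View pics/crop.png

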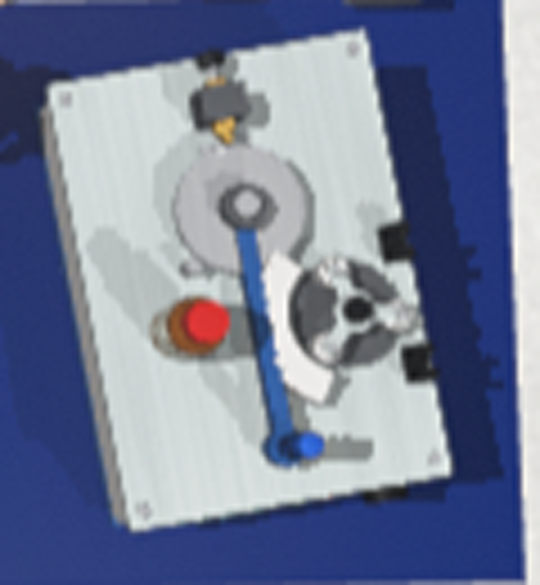

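```bash
python3 - <<'E'
from h import *
f=lambda x,y,z:plane("top",330+(x+.5)/4.5-.5,120+(y+.5)/4.5-.5,z)[:2]
c=[f(*p,.1) for p in((48,87),(368,30),(452,475),(130,530))]
print(np.round(c,4)); 
ex=(c[0]+c[1]-c[2]-c[3]); yaw=np.arctan2(ex[1],ex[0]); ey=(c[0]+c[3]-c[1]-c[2]); print("yaws",np.degrees(yaw),np.degrees(np.arctan2(-ey[0],ey[1])), np.linalg.norm(c[0]-c[1]),np.linalg.norm(c[0]-c[3]))
R=lambda a:np.array([[np.cos(a),-np.sin(a)],[np.sin(a),np.cos(a)]])
cen=np.mean(c,0); O=cen-R(yaw)@[.0025,.0175]; print("origin",O,"pivot",O+R(yaw)@[.045,.02],"hub meas",f(246,203,.14))
piv=f(246,203,.14)
print("handle top",f(311,444,.178),"base",f(280,452,.124),"pred",piv-R(yaw)@[.15,0])
print("cap",f(209,322,.182),"in arm frame",R(yaw).T@(f(209,322,.182)-piv))
for th in(0,.24,.42,.62,.68):
  print(th,(piv-R(yaw-th)@[.15,0]).round(4))
D=np.load("side0.npz");I=D["I"]
cv2.imwrite("pics/scrop.png",cv2.resize(I[250:400,290:480],None,fx=4,fy=4,interpolation=2))
E
```

```text
[[ 0.6893 -0.1044]
 [ 0.7221 -0.307 ]
 [ 0.441  -0.3495]
 [ 0.4104 -0.148 ]]
yaws 8.745567897491927 8.919339957657984 0.2053023883938405 0.2822839866701545
origin [ 0.5658926  -0.24491186] pivot [ 0.60732845 -0.21830229] hub meas [ 0.60819167 -0.21679512]
handle top [ 0.46014864 -0.24103653] base [ 0.45677878 -0.23666593] pred [ 0.45993568 -0.23960216]
cap [ 0.53260171 -0.18252886] in arm frame [-0.06950102  0.04536108]
0 [ 0.4599 -0.2396]
0.24 [ 0.4588 -0.2037]
0.42 [ 0.4635 -0.1772]
0.62 [ 0.4743 -0.1492]
0.68 [ 0.4786 -0.1413]
```

View pics/scrop.png

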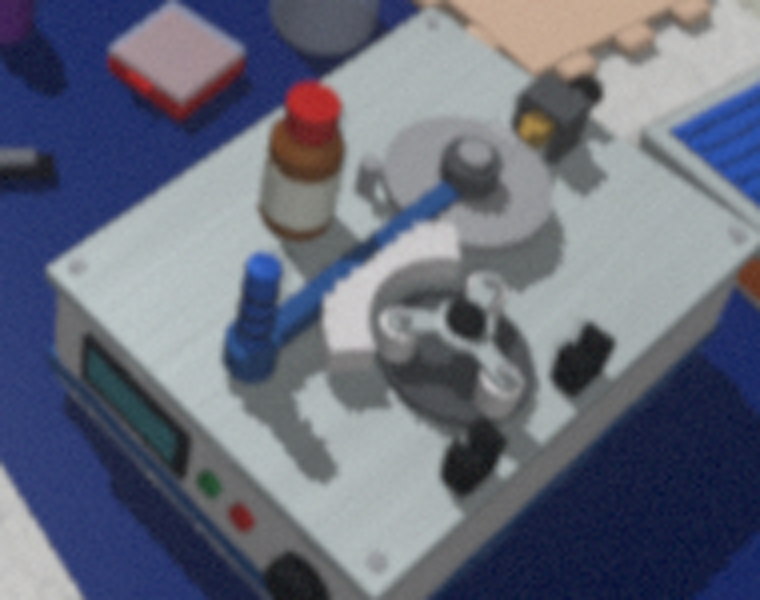

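```bash
cat > go.py <<'E'
import sys; from h import *
from scipy.spatial.transform import Rotation as R
s=arm.observe(); q=np.array(s["orientation"]); r=R.from_quat(q[[1,2,3,0]]); p=np.array(s["eef_pos"])
print("t",round(s["t"],2),"p",p.round(4),"w",round(s["gripper_width"],4),"F",np.round(s["wrist_force"],1),"yjaw deg",np.degrees(np.arctan2(*r.as_matrix()[[1,0],1])).round(1),"zt",r.as_matrix()[:,2].round(3),"q",np.round(s["joint_positions"],2))
for a in sys.argv[1:]:
    t=np.array(eval(a)); print(a,"units",(r.as_matrix().T@(t-p)/.02).round(2)); p=t
E
A='python3 -m handwheel'
python3 -m handwheel '[[-0.3,-1,-0.5,-0.4,0,0,0],[-0.3,-1,-0.5,-0.4,0,0,0],[-0.3,-1,-0.5,-0.4,0,0,0],[-0.3,-1,-0.5,-0.4,0,0,0],[-0.3,-1,-0.5,-0.4,0,0,0]]' 20
python3 -m handwheel '[[-0.3,-1,-0.5,-0.4,0,0,0],[-0.3,-1,-0.5,-0.4,0,0,0],[-0.3,-1,-0.5,-0.4,0,0,0],[-0.3,-1,-0.5,-0.4,0,0,0],[-0.3,-1,-0.5,-0.4,0,0,0]]' 20
python3 go.py '[.5325,-.181,.29]'
```

```text
t: 0.52
eef_pos: [0.2695, 0.5171, 0.2547]
orientation: [-0.0, 0.153, 0.988, -0.0]
wrist_force: [0.6, 0.1, -0.5]
gripper_width: 0.0673
t: 0.93
eef_pos: [0.3498, 0.4392, 0.2948]
orientation: [-0.0, 0.153, 0.988, -0.0]
wrist_force: [0.6, -0.0, 0.4]
gripper_width: 0.0618
t 0.93 p [0.3498 0.4392 0.2948] w 0.0618 F [ 0.6 -0.   0.4] yjaw deg 72.4 zt [-0. -0. -1.] q [ 0.78  0.33  1.61  0.    1.21 -0.48]
[.5325,-.181,.29] units [-18.07 -26.8    0.25]
```

```bash
for i in 1; do :; done
python3 -m handwheel '[[-0.3,-0.72,-1,0,0,0,0],[-0.3,-0.72,-1,0,0,0,0],[-0.3,-0.72,-1,0,0,0,0],[-0.3,-0.72,-1,0,0,0,0],[-0.3,-0.72,-1,0,0,0,0]]' >/dev/null
python3 -m handwheel '[[-0.3,-0.72,-1,0,0,0,0],[-0.3,-0.72,-1,0,0,0,0],[-0.3,-0.72,-1,0,0,0,0],[-0.3,-0.72,-1,0,0,0,0],[-0.3,-0.72,-1,0,0,0,0]]' >/dev/null
python3 -m handwheel '[[-0.3,-0.72,-1,0,0,0,0],[-0.3,-0.72,-1,0,0,0,0],[-0.3,-0.72,-1,0,0,0,0],[-0.3,-0.72,-1,0,0,0,0],[-0.3,-0.72,-1,0,0,0,0]]' >/dev/null
python3 -m handwheel '[[-0.3,-0.72,-1,0,0,0,0],[-0.3,-0.72,-1,0,0,0,0],[-0.3,-0.72,-1,0,0,0,0],[-0.3,-0.72,-1,0,0,0,0],[-0.3,-0.72,-1,0,0,0,0]]' >/dev/null
python3 -m handwheel '[[-0.3,-0.72,-1,0,0,0,0],[-0.3,-0.72,-1,0,0,0,0],[-0.3,-0.72,-1,0,0,0,0],[-0.3,0,0,0,0,0,-0.65],[-0.3,0,0,0,0,0,-0.65]]'
python3 go.py '[.5325,-.181,.29]'
```

```text
t: 3.02
eef_pos: [0.5261, -0.0997, 0.294]
orientation: [-0.001, 0.085, 0.996, 0.0]
wrist_force: [0.1, 0.7, 0.6]
gripper_width: 0.062
t 3.02 p [ 0.5261 -0.0997  0.294 ] w 0.062 F [0.1 0.7 0.6] yjaw deg 80.3 zt [-0.001  0.    -1.   ] q [-0.31  0.29  1.67  0.    1.19 -1.71]
[.5325,-.181,.29] units [-1.   -3.95  0.2 ]
```

```bash
python3 -m handwheel '[[-0.3,-0.25,-1,0.2,0,0,0],[-0.3,-0.25,-1,0.5,0,0,0],[-0.3,-0.25,-1,1,0,0,0],[-0.3,-0.25,-0.95,1,0,0,0],[-0.3,0,0,1,0,0,0]]'
python3 -m handwheel '[[-0.3,0,0,0,0,0,0],[-0.3,0,0,0,0,0,0],[-0.3,0,0,0,0,0,0],[-0.3,0,0,0,0,0,0],[-0.3,0,0,0,0,0,0]]'
python3 go.py '[.5325,-.181,.129]'
python3 - <<'E'
from h import *
I,D=arm.get_image("side"); cv2.imwrite("pics/s1.png",cv2.resize(I[170:370,260:500],None,fx=3,fy=3,interpolation=2))
E
```

```text
t: 3.43
eef_pos: [0.5324, -0.1824, 0.2195]
orientation: [0.0, 0.086, 0.996, -0.0]
wrist_force: [-0.1, 1.1, 0.2]
gripper_width: 0.0616
t: 3.85
eef_pos: [0.5327, -0.1793, 0.2218]
orientation: [0.001, 0.085, 0.996, -0.0]
wrist_force: [-0.6, -0.5, 0.2]
gripper_width: 0.0616
t 3.85 p [ 0.5327 -0.1793  0.2218] w 0.0616 F [-0.6 -0.5  0.2] yjaw deg 80.3 zt [ 0.002 -0.001 -1.   ] q [-0.44  0.39  1.71  0.    1.04 -1.84]
[.5325,-.181,.129] units [ 0.   -0.08  4.64]
```

View pics/s1.png

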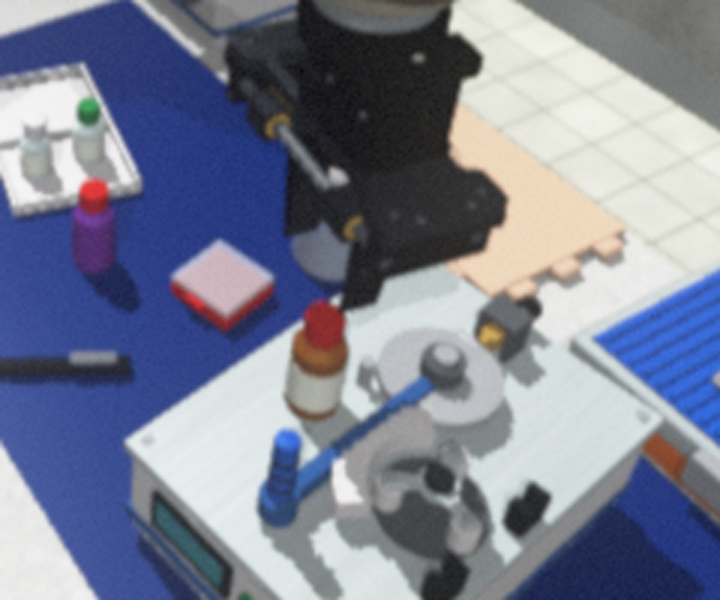

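The fingers hang just above the cap: the near fingertip is at crop (362,305), and the cap at (323,325). I'll check this against the projection.

```bash
python3 - <<'E'
from h import *
p=np.array([.5327,-.1793,.2218]);y=np.array([.1685,.9857,0])
for n,q in(("near tip",p-y*.037),("tcp",p),("cap top pred",[.5325,-.181,.182]),("handle top pred",[.46,-.24,.178])): print(n,((proj("side",q)-[260,170])*3).round(0))
E
```

```text
near tip [361. 313.]
tcp [329. 269.]
cap top pred [322. 317.]
handle top pred [286. 438.]
```

Everything agrees, so I'll descend, grip and lift.

```bash
python3 -m handwheel '[[-0.3,0,-0.08,0.8,0,0,0],[-0.3,0,0,1,0,0,0],[-0.3,0,0,1,0,0,0],[-0.3,0,0,1,0,0,0],[-0.3,0,0,0.8,0,0,0]]' 20
python3 go.py '[.5325,-.181,.129]'
python3 -m handwheel '[[0.5,0,0,0,0,0,0],[0.5,0,0,0,0,0,0],[0.5,0,0,0,0,0,0],[0.5,0,0,0,0,0,0],[0.5,0,0,0,0,0,0]]' 20
python3 -m handwheel '[[0.8,0,0,0,0,0,0],[0.8,0,0,0,0,0,0],[0.8,0,0,0,0,0,0],[0.8,0,0,-0.3,0,0,0],[0.8,0,0,-0.5,0,0,0]]' 20
python3 go.py '[.5325,-.181,.28]' '[.582,.294,.28]'
```

```text
t: 4.32
eef_pos: [0.532, -0.181, 0.1279]
orientation: [0.0, 0.085, 0.996, -0.0]
wrist_force: [-0.7, -0.1, 0.6]
gripper_width: 0.0618
t 4.32 p [ 0.532  -0.181   0.1279] w 0.0618 F [-0.7 -0.1  0.6] yjaw deg 80.2 zt [ 0. -0. -1.] q [-0.45  0.51  1.81  0.    0.83 -1.85]
[.5325,-.181,.129] units [-0.02  0.   -0.05]
t: 4.73
eef_pos: [0.5325, -0.1814, 0.1298]
orientation: [0.001, 0.085, 0.996, -0.0]
wrist_force: [0.6, 0.2, 3.9]
gripper_width: 0.0351
t: 5.15
eef_pos: [0.5316, -0.1811, 0.1446]
orientation: [-0.001, 0.085, 0.996, 0.0]
wrist_force: [-0.3, 0.2, -1.6]
gripper_width: 0.0357
t 5.15 p [ 0.5316 -0.1811  0.1446] w 0.0357 F [-0.3  0.2 -1.6] yjaw deg 80.2 zt [-0.001  0.001 -1.   ] q [-0.45  0.48  1.79  0.    0.87 -1.85]
[.5325,-.181,.28] units [-0.03  0.01 -6.77]
[.582,.294,.28] units [1.590e+00 2.383e+01 1.000e-02]
```

```bash
python3 -m handwheel '[[0.8,0,0,-0.7,0,0,0],[0.8,0,0,-0.9,0,0,0],[0.8,0,0,-1,0,0,0],[0.8,0,0,-1,0,0,0],[0.8,0,0,-1,0,0,0]]' 20
python3 -m handwheel '[[0.8,0,0.2,-1,0,0,0],[0.8,0,0.5,-0.7,0,0,0],[0.8,0,0.8,-0.4,0,0,0],[0.8,0.1,1,0,0,0,0],[0.8,0.1,1,0,0,0,0]]'
python3 -m handwheel '[[0.8,0.1,1,0,0,0,0],[0.8,0.1,1,0,0,0,0],[0.8,0.1,1,0,0,0,0],[0.8,0.1,1,0,0,0,0],[0.8,0.1,1,0,0,0,0]]'
python3 -m handwheel '[[0.8,0.1,1,0,0,0,0],[0.8,0.1,1,0,0,0,0],[0.8,0.1,1,0,0,0,0],[0.8,0.1,1,0,0,0,0],[0.8,0.1,1,0,0,0,0]]'
python3 -m handwheel '[[0.8,0.1,1,0,0,0,0],[0.8,0.1,1,0,0,0,0],[0.8,0,1,0,0,0,0],[0.8,0,1,0,0,0,0],[0.8,0,0.8,0,0,0,0]]'
python3 go.py '[.582,.294,.28]' '[.582,.294,.037]'
```

```text
t: 5.57
eef_pos: [0.5318, -0.1812, 0.2384]
orientation: [0.0, 0.085, 0.996, -0.0]
wrist_force: [0.2, -0.2, -1.4]
gripper_width: 0.0356
t: 5.98
eef_pos: [0.5399, -0.1111, 0.2801]
orientation: [0.001, 0.086, 0.996, -0.0]
wrist_force: [0.6, -0.2, -1.6]
gripper_width: 0.0355
t: 6.4
eef_pos: [0.5469, -0.0103, 0.2795]
orientation: [0.0, 0.085, 0.996, 0.0]
wrist_force: [-1.1, -0.0, -0.9]
gripper_width: 0.0355
t: 6.82
eef_pos: [0.554, 0.0899, 0.2796]
orientation: [0.0, 0.085, 0.996, 0.0]
wrist_force: [-0.4, -0.1, -0.8]
gripper_width: 0.0355
t: 7.23
eef_pos: [0.5664, 0.1855, 0.2795]
orientation: [0.0, 0.085, 0.996, 0.0]
wrist_force: [0.4, -0.1, -0.6]
gripper_width: 0.0355
t 7.23 p [0.5664 0.1855 0.2795] w 0.0355 F [ 0.4 -0.1 -0.6] yjaw deg 80.2 zt [ 0.  0. -1.] q [ 0.21  0.39  1.55  0.    1.2  -1.2 ]
[.582,.294,.28] units [ 0.15  5.48 -0.02]
[.582,.294,.037] units [ 0.   -0.   12.15]
```

```bash
python3 -m handwheel '[[0.8,0.15,1,0,0,0,0],[0.8,0,1,0,0,0,0],[0.8,0,1,0,0,0,0],[0.8,0,1,0.2,0,0,0],[0.8,0,0.9,0.5,0,0,0]]'
python3 -m handwheel '[[0.8,0,0.5,1,0,0,0],[0.8,0,0,1,0,0,0],[0.8,0,0,1,0,0,0],[0.8,0,0,1,0,0,0],[0.8,0,0,1,0,0,0]]'
python3 -m handwheel '[[0.8,0,0,1,0,0,0],[0.8,0,0,1,0,0,0],[0.8,0,0,1,0,0,0],[0.8,0,0,1,0,0,0],[0.8,0,0,0.8,0,0,0]]'
python3 go.py '[.582,.294,.06]' '[.582,.294,.034]'
python3 - <<'E'
from h import *
I,D=arm.get_image("side"); J,_=arm.get_image("top")
a=cv2.resize(I[140:280,210:340],(390,420),interpolation=2); b=cv2.resize(J[120:260,150:280],(390,420),interpolation=2)
cv2.imwrite("pics/s2.png",np.hstack([a,b]))
E
```

```text
t: 7.65
eef_pos: [0.5807, 0.2826, 0.2664]
orientation: [0.001, 0.085, 0.996, 0.001]
wrist_force: [1.0, 0.8, -0.6]
gripper_width: 0.0356
t: 8.07
eef_pos: [0.5817, 0.2913, 0.1636]
orientation: [-0.0, 0.085, 0.996, -0.0]
wrist_force: [-0.1, 0.6, -0.7]
gripper_width: 0.0355
t: 8.48
eef_pos: [0.5815, 0.291, 0.067]
orientation: [-0.001, 0.085, 0.996, -0.0]
wrist_force: [-0.1, 0.7, -1.8]
gripper_width: 0.0352
t 8.48 p [0.5815 0.291  0.067 ] w 0.0352 F [-0.1  0.7 -1.8] yjaw deg 80.2 zt [-0.001 -0.    -1.   ] q [ 0.36  0.69  1.62  0.    0.83 -1.04]
[.582,.294,.06] units [-0.    0.15  0.35]
[.582,.294,.034] units [-0.   0.   1.3]
```

View pics/s2.png

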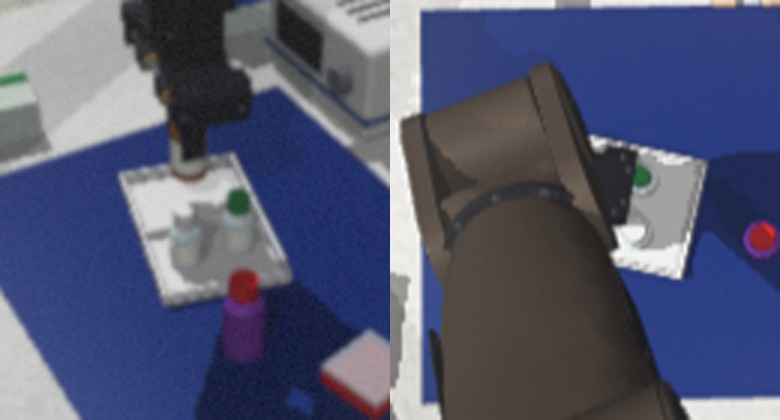

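The left panel shows the bottle at (190,160), held upright above the empty bay. I'll lower it gently.

```bash
python3 -m handwheel '[[0.8,0,0.15,0.5,0,0,0],[0.8,0,0,0.4,0,0,0],[0.8,0,0,0.3,0,0,0],[0.8,0,0,0.2,0,0,0],[0.8,0,0,0.1,0,0,0]]'
python3 -m handwheel '[[0.8,0,0,0.05,0,0,0],[0.8,0,0,0.05,0,0,0],[0.8,0,0,0,0,0,0],[0.8,0,0,0,0,0,0],[0.8,0,0,0,0,0,0]]'
python3 go.py '[.582,.294,.034]'
```

```text
t: 9.0
eef_pos: [0.5824, 0.2941, 0.0383]
orientation: [-0.0, 0.085, 0.996, -0.0]
wrist_force: [0.0, -0.2, -0.9]
gripper_width: 0.0354
t: 9.42
eef_pos: [0.5826, 0.2941, 0.0369]
orientation: [0.0, 0.085, 0.996, 0.0]
wrist_force: [-0.2, -0.2, -0.6]
gripper_width: 0.0354
t 9.42 p [0.5826 0.2941 0.0369] w 0.0354 F [-0.2 -0.2 -0.6] yjaw deg 80.2 zt [ 0.  0. -1.] q [ 0.37  0.73  1.63  0.    0.77 -1.03]
[.582,.294,.034] units [ 0.03 -0.01  0.15]
```

```bash
python3 -m handwheel '[[0.8,0,0,0.07,0,0,0],[0.8,0,0,0.06,0,0,0],[0.8,0,0,0.05,0,0,0],[0.8,0,0,0,0,0,0],[0.8,0,0,0,0,0,0]]'
```

```text
t: 9.83
eef_pos: [0.5826, 0.2941, 0.0338]
orientation: [0.0, 0.085, 0.996, 0.0]
wrist_force: [-2.3, -0.9, 6.3]
gripper_width: 0.0356
```

The bottle has touched the floor at the expected height. I'll release it and retreat straight up.

```bash
python3 -m handwheel '[[0.2,0,0,0,0,0,0],[0.1,0,0,0,0,0,0],[-0.1,0,0,0,0,0,0],[-0.3,0,0,0,0,0,0],[-0.3,0,0,0,0,0,0]]'
python3 -m handwheel '[[-0.3,0,0,0,0,0,0],[-0.3,0,0,-0.3,0,0,0],[-0.3,0,0,-0.6,0,0,0],[-0.3,0,0,-1,0,0,0],[-0.3,0,0,-1,0,0,0]]'
python3 -m handwheel '[[-0.3,0,0,-1,0,0,0],[-0.3,0,0,-1,0,0,0],[-0.3,0,0,-1,0,0,0],[-0.3,0,0,-1,0,0,0],[-0.3,0,0,-1,0,0,0]]'
python3 -m handwheel '[[-0.3,0,-0.3,-1,0,0,0],[-0.3,0,-0.6,-1,0,0,0],[-0.3,0.2,-1,-1,0,0,0],[-0.3,0.2,-1,-0.6,0,0,0],[-0.3,0.2,-1,0,0,0,0]]'
python3 -m handwheel '[[-0.3,0.2,-1,0,0,0,0],[-0.3,0.2,-1,0,0,0,0],[-0.3,0.2,-1,0,0,0,0],[-0.3,0.2,-1,0,0,0,0],[-0.3,0.2,-1,0,0,0,0]]'
python3 go.py '[.46,-.24,.27]'
```

```text
t: 10.25
eef_pos: [0.5825, 0.2941, 0.0329]
orientation: [-0.0, 0.085, 0.996, 0.0]
wrist_force: [-0.7, -0.0, -0.2]
gripper_width: 0.0574
t: 10.67
eef_pos: [0.5824, 0.2941, 0.0924]
orientation: [-0.0, 0.085, 0.996, -0.0]
wrist_force: [-0.3, 0.2, 0.2]
gripper_width: 0.0617
t: 11.08
eef_pos: [0.5824, 0.2941, 0.1935]
orientation: [0.001, 0.085, 0.996, 0.0]
wrist_force: [-0.5, 0.2, -0.0]
gripper_width: 0.0615
t: 11.5
eef_pos: [0.5576, 0.2188, 0.2671]
orientation: [0.003, 0.085, 0.996, 0.001]
wrist_force: [0.8, 0.4, 0.0]
gripper_width: 0.062
t: 11.92
eef_pos: [0.5201, 0.1232, 0.2643]
orientation: [0.001, 0.085, 0.996, 0.0]
wrist_force: [0.3, -0.5, 0.1]
gripper_width: 0.0616
t 11.92 p [0.5201 0.1232 0.2643] w 0.0616 F [ 0.3 -0.5  0.1] yjaw deg 80.2 zt [ 0.001  0.    -1.   ] q [ 0.11  0.31  1.71  0.    1.11 -1.29]
[.46,-.24,.27] units [ -0.12 -18.41  -0.29]
```

```bash
python3 -m handwheel '[[-0.3,0,-1,0,0,0,0],[-0.3,0,-1,0,0,0,0],[-0.3,0,-1,0,0,0,0],[-0.3,0,-1,0,0,0,0],[-0.3,0,-1,0,0,0,0]]' >/dev/null
python3 -m handwheel '[[-0.3,0,-1,0,0,0,0],[-0.3,0,-1,0,0,0,0],[-0.3,0,-1,0,0,0,0],[-0.3,0,-1,0,0,0,0],[-0.3,0,-1,0,0,0,0]]' >/dev/null
python3 -m handwheel '[[-0.3,0,-1,0,0,0,0],[-0.3,0,-1,0,0,0,0],[-0.3,0,-1,0,0,0,0],[-0.3,0,-1,0,0,0,0],[-0.3,0,-1,0.3,0,0,0]]' >/dev/null
python3 -m handwheel '[[-0.3,-0.1,-1,0.8,0,0,0],[-0.3,0,-1,1,0,0,0],[-0.3,0,-0.9,0.5,0,0,0],[-0.3,0,-0.4,0,0,0,0],[-0.3,0,0,0,0,0,0]]'
python3 go.py '[.46,-.24,.21]' '[.46,-.24,.137]'
python3 - <<'E'
from h import *
I,D=arm.get_image("side"); J,_=arm.get_image("top")
a=cv2.resize(I[140:280,210:340],(390,420),interpolation=2); b=cv2.resize(I[250:390,290:420],(390,420),interpolation=2)
cv2.imwrite("pics/s3.png",np.hstack([a,b]))
for q in ([.582,.294,.004],[.582,.294,.086]): print(((proj("side",q)-[210,140])*3).round())
p=np.array(arm.observe()["eef_pos"]);y=np.array([.17,.985,0])
for q in (p-.037*y,p+.031*y,[.46,-.24,.178]): print(((proj("side",q)-[290,250])*3).round())
E
```

```text
t: 13.58
eef_pos: [0.4603, -0.2381, 0.2117]
orientation: [0.0, 0.086, 0.996, -0.0]
wrist_force: [0.5, -0.5, 1.0]
gripper_width: 0.0615
t 13.58 p [ 0.4603 -0.2381  0.2117] w 0.0615 F [ 0.5 -0.5  1. ] yjaw deg 80.1 zt [ 0. -0. -1.] q [-0.6   0.34  1.82  0.    0.98 -2.  ]
[.46,-.24,.21] units [-0.   -0.1   0.08]
[.46,-.24,.137] units [0.   0.   3.65]
[188. 199.]
[185. 131.]
[233. 208.]
[174. 113.]
[196. 198.]
```

View pics/s3.png

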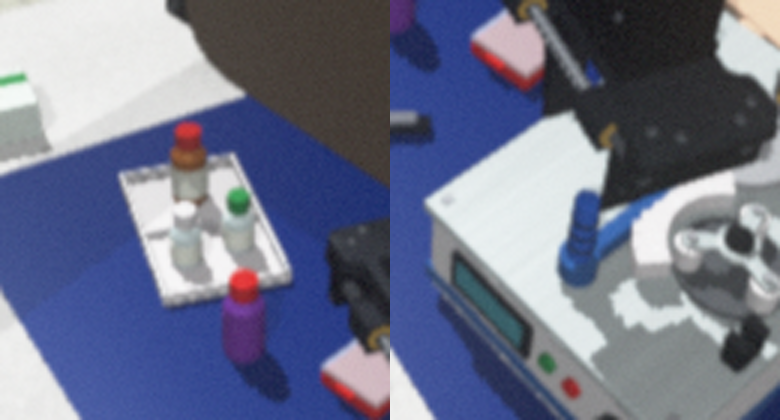

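The bottle stands upright in the bay, with its cap at left panel (187,135). The handle top is at right panel (196,195), as predicted. I'll descend and pinch it.

```bash
python3 -m handwheel '[[-0.3,0,-0.1,0.7,0,0,0],[-0.3,0,0,0.8,0,0,0],[-0.3,0,0,0.8,0,0,0],[-0.3,0,0,0.8,0,0,0],[-0.3,0,0,0.55,0,0,0]]' 30
python3 -m handwheel '[[0.3,0,0,0,0,0,0],[0.5,0,0,0,0,0,0],[0.7,0,0,0,0,0,0],[0.9,0,0,0,0,0,0],[0.9,0,0,0,0,0,0]]' 30
python3 -m handwheel '[[0.9,0,0,0,0,0,0],[0.9,0,0,0,0,0,0],[0.9,0,0,0,0,0,0],[0.9,0,0,0,0,0,0],[0.9,0,0,0,0,0,0]]' 30
cat > arc.py <<'E'
from h import *
from scipy.spatial.transform import Rotation as R
piv=np.array([.6080,-.2175]); 
s=arm.observe(); q=np.array(s["orientation"]); M=R.from_quat(q[[1,2,3,0]]).as_matrix(); p=np.array(s["eef_pos"])
th=lambda P:np.arctan2(*-(P[:2]-piv)[::-1]); yaw0=np.radians(8.83)
print("p",p.round(4),"r",np.linalg.norm(p[:2]-piv).round(4),"theta",(yaw0-th(p)).round(3),"F",np.round(s["wrist_force"],1),"w",round(s["gripper_width"],4))
for t in (0,.08,.16,.24,.32,.40,.48,.56,.62,.65):
    c=np.append(piv-.15*np.array([np.cos(yaw0-t),np.sin(yaw0-t)]),.137)
    print(t,c.round(4),"from here, units",(M.T@(c-p)/.02).round(2))
E
python3 arc.py
```

```text
t: 14.1
eef_pos: [0.4606, -0.2378, 0.138]
orientation: [0.0, 0.085, 0.996, -0.0]
wrist_force: [0.0, 0.2, 0.5]
gripper_width: 0.0617
t: 14.52
eef_pos: [0.4605, -0.2389, 0.1389]
orientation: [0.001, 0.085, 0.996, -0.0]
wrist_force: [-0.3, -0.3, 0.7]
gripper_width: 0.0339
t: 14.93
eef_pos: [0.46, -0.2394, 0.1382]
orientation: [-0.0, 0.085, 0.996, -0.0]
wrist_force: [-3.6, -3.6, 2.8]
gripper_width: 0.0154
p [ 0.46   -0.2394  0.1382] r 0.1496 theta 0.007 F [-3.6 -3.6  2.8] w 0.0154
0 [ 0.4598 -0.2405  0.137 ] from here, units [ 0.   -0.06  0.06]
0.08 [ 0.4584 -0.2286  0.137 ] from here, units [0.17 0.52 0.06]
0.16 [ 0.458  -0.2166  0.137 ] from here, units [0.29 1.1  0.06]
0.24 [ 0.4586 -0.2046  0.137 ] from here, units [0.37 1.7  0.06]
0.32 [ 0.4601 -0.1927  0.137 ] from here, units [0.39 2.3  0.06]
0.4 [ 0.4625 -0.181   0.137 ] from here, units [0.37 2.9  0.06]
0.48 [ 0.4659 -0.1695  0.137 ] from here, units [0.3  3.49 0.06]
0.56 [ 0.4702 -0.1583  0.137 ] from here, units [0.19 4.08 0.06]
0.62 [ 0.474  -0.1501  0.137 ] from here, units [0.07 4.52 0.06]
0.65 [ 0.4761 -0.1461  0.137 ] from here, units [0.   4.73 0.06]
```

```bash
python3 -m handwheel '[[0.9,0.09,0.28,0,0,0,0],[0.9,0.08,0.28,0,0,0,0],[0.9,0.06,0.3,0,0,0,0],[0.9,0.06,0.3,0,0,0,0],[0.9,0.04,0.3,0,0,0,0]]' 40
python3 -m handwheel '[[0.9,0.04,0.3,0,0,0,0],[0.9,0.01,0.3,0,0,0,0],[0.9,0.01,0.3,0,0,0,0],[0.9,-0.01,0.3,0,0,0,0],[0.9,-0.01,0.3,0,0,0,0]]'
python3 arc.py | head -1
python3 -m handwheel '[[0.9,-0.03,0.3,0,0,0,0],[0.9,-0.04,0.3,0,0,0,0],[0.9,-0.05,0.3,0,0,0,0],[0.9,-0.06,0.3,0,0,0,0],[0.9,-0.03,0.15,0,0,0,0]]'
python3 -m handwheel '[[0.9,0,0,0,0,0,0],[0.9,0,0,0,0,0,0],[0.9,0,0,0,0,0,0],[0.9,0,0,0,0,0,0],[0.9,0,0,0,0,0,0]]'
python3 arc.py
```

```text
t: 15.35
eef_pos: [0.4574, -0.2093, 0.1381]
orientation: [-0.001, 0.085, 0.996, -0.0]
wrist_force: [-10.5, -6.1, 6.0]
gripper_width: 0.0154
t: 15.77
eef_pos: [0.4616, -0.1793, 0.1381]
orientation: [-0.001, 0.085, 0.996, -0.0]
wrist_force: [-7.9, -5.7, 4.3]
gripper_width: 0.0154
p [ 0.4616 -0.1793  0.1381] r 0.1513 theta 0.409 F [-7.9 -5.7  4.3] w 0.0154
t: 16.18
eef_pos: [0.4715, -0.1537, 0.1381]
orientation: [-0.0, 0.085, 0.996, -0.0]
wrist_force: [-5.0, -8.1, 1.4]
gripper_width: 0.0153
t: 16.6
eef_pos: [0.4713, -0.154, 0.138]
orientation: [-0.0, 0.085, 0.996, -0.0]
wrist_force: [-3.8, -6.6, 1.7]
gripper_width: 0.0157
p [ 0.4713 -0.154   0.138 ] r 0.1508 theta 0.589 F [-3.8 -6.6  1.7] w 0.0157
0 [ 0.4598 -0.2405  0.137 ] from here, units [-0.17 -4.36  0.06]
0.08 [ 0.4584 -0.2286  0.137 ] from here, units [-0.   -3.79  0.05]
0.16 [ 0.458  -0.2166  0.137 ] from here, units [ 0.12 -3.2   0.05]
0.24 [ 0.4586 -0.2046  0.137 ] from here, units [ 0.2  -2.6   0.05]
0.32 [ 0.4601 -0.1927  0.137 ] from here, units [ 0.22 -2.    0.05]
0.4 [ 0.4625 -0.181   0.137 ] from here, units [ 0.2  -1.4   0.05]
0.48 [ 0.4659 -0.1695  0.137 ] from here, units [ 0.13 -0.81  0.05]
0.56 [ 0.4702 -0.1583  0.137 ] from here, units [ 0.02 -0.22  0.05]
0.62 [ 0.474  -0.1501  0.137 ] from here, units [-0.1   0.21  0.05]
0.65 [ 0.4761 -0.1461  0.137 ] from here, units [-0.17  0.43  0.05]
```

Both clicks should be behind us. I'll creep on to the stop and watch for the force rise.

```bash
python3 -m handwheel '[[0.9,-0.05,0.1,0,0,0,0],[0.9,-0.05,0.1,0,0,0,0],[0.9,0,0,0,0,0,0],[0.9,0,0,0,0,0,0],[0.9,0,0,0,0,0,0]]'
python3 arc.py|head -1
python3 -m handwheel '[[0.9,-0.03,0.06,0,0,0,0],[0.9,-0.03,0.06,0,0,0,0],[0.9,0,0,0,0,0,0],[0.9,0,0,0,0,0,0],[0.9,0,0,0,0,0,0]]'
python3 arc.py|head -1
```

```text
t: 17.02
eef_pos: [0.4731, -0.1507, 0.138]
orientation: [-0.001, 0.085, 0.996, -0.001]
wrist_force: [-9.7, -10.9, 4.0]
gripper_width: 0.0151
p [ 0.4731 -0.1507  0.138 ] r 0.1505 theta 0.614 F [ -9.7 -10.9   4. ] w 0.0151
t: 17.43
eef_pos: [0.4732, -0.1504, 0.138]
orientation: [-0.002, 0.085, 0.996, -0.002]
wrist_force: [-22.6, -28.9, 6.0]
gripper_width: 0.0152
p [ 0.4732 -0.1504  0.138 ] r 0.1505 theta 0.616 F [-22.6 -28.9   6. ] w 0.0152
```

The force rose sharply with no motion, so the handle is on the stop. I'll ease the preload slightly and look.

```bash
python3 -m handwheel '[[0.9,0.03,-0.06,0,0,0,0],[0.9,0,0,0,0,0,0],[0.9,0,0,0,0,0,0],[0.9,0,0,0,0,0,0],[0.9,0,0,0,0,0,0]]'
python3 arc.py|head -1
python3 - <<'E'
from h import *
I,D=arm.get_image("side"); J,_=arm.get_image("top"); 
cv2.imwrite("pics/s4.png",np.hstack([cv2.resize(I[120:400,210:490],(400,400),interpolation=2),cv2.resize(J[110:260,300:450],(400,400),interpolation=2)]))
E
```

```text
t: 17.85
eef_pos: [0.4732, -0.1506, 0.138]
orientation: [-0.002, 0.085, 0.996, -0.001]
wrist_force: [-16.8, -19.5, 4.7]
gripper_width: 0.0153
p [ 0.4732 -0.1506  0.138 ] r 0.1505 theta 0.615 F [-16.8 -19.5   4.7] w 0.0153
```

View pics/s4.png

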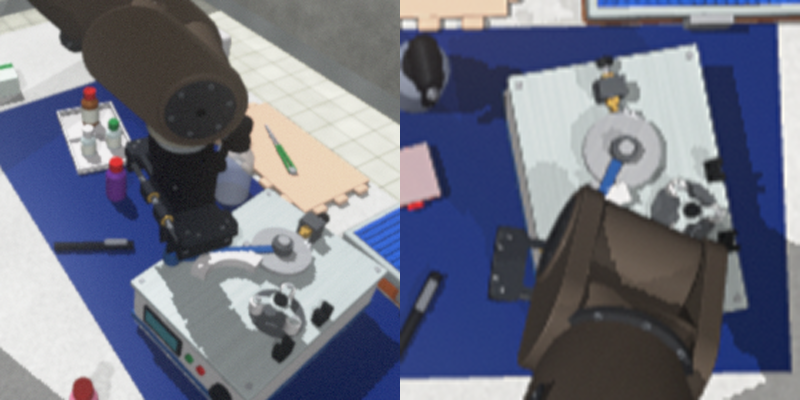

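The arm is swung back and held in the gripper, with the bar at right panel (608,180). The bottle is upright in the tray at left panel (90,105), and the bystanders look unmoved.

```bash
python3 -c "from bench import arm; print(arm.close_job())"; python3 arc.py|head -1
```

```text
the job is handed in; nothing more can be done
None
the job is handed in; nothing more can be done
```

I did both parts in the order asked and handed the job in at about 18 s of the 56 s allowed.

- **Bottle:** I gripped the amber dye bottle, lifted it off the pump's deck and set it down in the tray's empty bay. It touched the floor at the expected height with about 6 N. Later pictures show it standing upright in the bay.
- **Pressure arm:** I pinched the blue handle and swung it along its arc to a measured 0.615 rad, against the stated stop at 0.62. The last creep raised the force from about 15 N to 37 N while the handle moved less than 0.5 mm. I took that as the stop. I then eased the push to about 26 N, and the handle stayed in place. The job ended with the gripper still closed on it (40 N grip setting, 15 mm opening).

**Not directly checked:** I judged the two clicks from the angle passed (they come at about 0.24 and 0.42 rad), since no picture showed the pawl. The handle itself was hidden behind the gripper in the last views, though the bar could be seen swung back. Nothing else looked moved in the last picture, but I only checked that by eye. None of my checks disagreed. After hand-in the robot gave no more readings, so the last second was not observed.

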